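# Stack the seed dishes and hold the grow lamp's boost dial

## Task

Take the two seed dishes from the black tray and set them down, without dropping them, on the dish in the aluminium stand, so that the three make one square pile with flush sides. Then turn the grow lamp's spring-return boost dial clockwise past the first two clicks to the third (three pips) and hold it there: finish while still holding the dial at the third click, since it springs back when let go. Leave the pots, cloche, scoop and mister where they are.

Things in the scene. Friction and masses are not known exactly. Their poses are not given: they have to be found in the camera images.
- tray: black plastic tray standing firm on the table, 250 mm along its x, 165 mm along its y, walls 14 mm high and 3 mm thick, floor 3 mm thick; origin at the centre of its underside
- dish_a: square seed dish, 60 x 60 x 16 mm, white with a green lid rim, flat top and bottom, rigid, 40 to 85 g; origin at the centre of its underside, z up, x and y along its sides. Starts flat on the tray's floor, near one end of the tray
- dish_b: square seed dish, 60 x 60 x 16 mm, white with a green lid rim, flat top and bottom, rigid, 40 to 85 g; origin at the centre of its underside, z up, x and y along its sides. Starts flat on the tray's floor, near the other end of the tray, its centre about 110 mm from dish_a's
- dish_base: square seed dish, 60 x 60 x 16 mm, white with a green lid rim, flat top and bottom, rigid, 40 to 85 g; origin at the centre of its underside, z up, x and y along its sides. Already sits flat in the stand; the bottom of the pile
- seat (a point): centre of the top face of the stand, where dish_base rests: a fixed aluminium plate 100 x 100 mm, 12 mm high (this point is 12 mm above the table), with eight small lips 5 mm high at the corners of a 64 mm square round dish_base, 2 mm clear of it
- dial_box: fixed grey lamp control box, 110 x 110 mm, 32 mm high, with the dial in the middle of its top; origin at the centre of its underside; one, two and three yellow pips on its top mark the dial's clicks, a red dot its rest; axes x, y along its sides, the dial's bar lies along x at rest, its white pointer line towards +x
- dial_grip (a point): on the dial's vertical axis, at mid height of its orange grip bar, 50 mm above the table; turns with the dial. The bar is 54 mm long along this frame's x, 14 mm thick along y, 20 mm high (from 40 to 60 mm above the table), standing on a black disc of 62 mm diameter and 8 mm height
- dial (a joint): turn of the dial, rad: 0 at rest, grows as it turns CLOCKWISE seen from above, about its vertical axis (z of dial_grip). Clicks at 0.4 (first), 0.8 (second) and 1.2 (third, three pips); end stop at 1.32. A spring drives it back to 0 all the time (0.04 N m at rest, 0.09 N m at the third click) and no click holds it; climbing to each click takes up to about 0.02 N m more
- pot0: small clay pot with a herb, hanging by its rim in a slot of the 80 mm high galvanised rack at the back (405 mm wide, 115 mm deep), 75 mm in diameter, 70 mm high (about 110 mm with the leaves), origin at the centre of its underside; a bystander, not to be moved
- pot1: small clay pot with a herb, hanging by its rim in a slot of the 80 mm high galvanised rack at the back (405 mm wide, 115 mm deep), 75 mm in diameter, 70 mm high (about 110 mm with the leaves), origin at the centre of its underside; a bystander, not to be moved
- pot2: small clay pot with a herb, hanging by its rim in a slot of the 80 mm high galvanised rack at the back (405 mm wide, 115 mm deep), 75 mm in diameter, 70 mm high (about 110 mm with the leaves), origin at the centre of its underside; a bystander, not to be moved
- pot3: small clay pot with a herb, hanging by its rim in a slot of the 80 mm high galvanised rack at the back (405 mm wide, 115 mm deep), 75 mm in diameter, 70 mm high (about 110 mm with the leaves), origin at the centre of its underside; a bystander, not to be moved
- cloche: glass cloche, 130 mm in diameter, 182 mm high with its knob, origin at the centre of its underside; a bystander, not to be moved
- scoop: aluminium scoop lying on the table, blade 90 x 60 x 30 mm towards its +x, handle 95 mm long towards -x, origin under the joint of blade and handle; a bystander, not to be moved
- mister: amber mister bottle, 64 mm in diameter, 150 mm high, origin at the centre of its underside; a bystander, not to be moved

How it is judged:
By the outcome, as a careful person would: the job done as asked, in the order asked, and still so for the second after the job is handed in, while the arm keeps its last pose, push and grip.
It also fails if it takes over 64 s, if anything falls off the work surface, if the arm or the gripper's body presses on something with over 40 N, if the wrist force passes 120 N, or if a joint passes its speed limit or range.

## Robot

A 7-joint arm with a two-finger parallel gripper is mounted at the origin on the work surface. World frame = base frame: x ahead of the robot, y to its left, z up, the work surface at z = 0. Lengths are in m, angles in rad, forces in N, time in s.
With the tool pointing down it reaches from about 0.4 to 0.85 m from the base axis. Payload 4.5 kg.
Tool frame: the origin (TCP) lies at the very end of the fingers, on their centre line; the grasp point (between the pads) lies 19 mm behind it (r.grip_depth is the z of the grasp point in the tool frame, in m); z points along the fingers, y is the line along which they close (so a half turn about z gives the same grasp; the last joint's range is limited). The gripper opens to 88 mm and grips with 3 to 60 N. Pads are 18 mm wide; open, the fingers measure 123 mm over their backs; the gripper's body (75 mm by 187 mm) begins 45 mm behind the grasp point.
Start: joints at [-1.275, 0.689, -0.195, 1.565, 0.157, 0.902, -0.215], TCP at [0.162, 0.604, 0.239] pointing down, gripper open.
Joint ranges: [-3.01, 3.01], [-0.46, 2.08], [-1.47, 1.51], [0.13, 2.56], [-1, 4.14], [0.04, 2.09], [-2.66, 2.66]. Speed limits (rad/s): [2.57, 2.57, 3.14, 3.14, 3.14, 3.14, 3.14].

## Interface

Orientations are given as a unit quaternion [x, y, z, w].
In Python, from plant import r gives the robot as it stands.
- The arm moves only by the tool run_rows, called after ">>>" as name(argument=value, ...) on one line, values as JSON. Schema: {"type":"object","properties":{"segments":{"type":"array","items":{"type":"number"},"minItems":7,"maxItems":70},"force":{"type":"number"},"only":{"type":"string"},"quiet":{"type":"boolean"},"lines":{"type":"string"}},"required":["segments"],"additionalProperties":false}. segments is one flat list of numbers that holds 1 to 10 rows one after another, with no inner brackets; each row has 7 numbers: the opening from 0.0 (shut) to 1.0 (fully open), then dx, dy, dz in m, then a rotation vector rx, ry, rz in rad; each row is the pose to reach, as a shift and turn from the pose commanded when the call began, along the tool's axes at that moment; what a row does not reach only later rows make up. A row lasts 1/10 s, in which the tool goes at most 0.05 m and 0.15 rad, less where a joint would pass 70% of its speed; a pose out of reach is approached as far as the arm can. The fingers move at their own pace and stop on an object; force is the grip in N (left out, the last holds). Time passes only in rows, so rows that do not move let the fingers close. The tool returns the time, the measured TCP pose, the force, the opening and the grip force at its end. only (a regular expression) keeps the lines of the reply that match it, lines (a string "A,B") keeps lines A to B, and quiet returns only ok. Input that does not fit is refused with a message, and nothing moves.
- r.get_state(): the state, without advancing time (a new reading comes with each control period).
- r.snapshot(name): name is "side" or "top" or "wrist"; returns the picture (384x512x3 uint8, red, green, blue); there is no depth.
- r.camera_params(name): a dict with "fx", "fy", "cx", "cy" (pixels), "rvec" (rotation vector, rad) and "tvec" (3), from world to camera coordinates, as OpenCV has them. Camera axes: x right, y down, z forward; pixel columns grow to the right and rows downward; lengths in m; the calibration is good to about 2 mm. A picture is of the moment at which its call begins: read the wrist's pose just before it. camera_params takes no time and is no camera call; for the wrist camera it gives the pose at the moment of the call.
- r.finish_job(): hands the job in; it is judged then, once.
The state is a dict: "clock": time; "q": joint angles; "qd": joint speeds; "joint_torque": joint torques, N m; "tool_pos": TCP position; "eef_rot": TCP orientation; "contact_force": force on the tool from outside, world axes, zero at the start; "moment": the same for the moment, N m; "opening": opening from 0.0 (shut) to 1.0 (fully open); "finger_force": force on a finger pad.
Only numpy, scipy, OpenCV 4.12 (cv2) and the standard library are available. Lean on these libraries where they do the work, as an engineer would, in place of code of your own. Each camera call takes 0.05 s, during which the arm holds its last target. There are 200 camera calls.

## Working session

There is one attempt and no reset: what is moved stays moved. The work goes in short steps, Python scripts to look and compute and a tool call to move; the robot and the scene stay as the last step left them, time stands still between calls to the robot, and variables do not carry over. Pictures are saved under pics/ and viewed, at most 13 in all, crops included, and the job is handed in when it is done.

```bash
ls; mkdir -p pics
```

Run:
```python
from plant import r
import cv2,numpy as np
s=r.get_state();print(s['clock'],s['tool_pos'],s['eef_rot'],r.grip_depth)
for n in("top","side"):
    im=r.snapshot(n);cv2.imwrite(f'pics/{n}0.png',cv2.resize(im[:,:,::-1],(800,600),interpolation=cv2.INTER_CUBIC));print(n,{k:np.round(v,3).tolist() for k,v in r.camera_params(n).items()})
```

```text
pics
plant.py
0.0 [0.16168461 0.60305986 0.23789039] [ 1.30519690e-01  9.91445278e-01 -9.32203968e-04 -4.59910644e-05] -0.0187
top {'fx': 375.137, 'fy': 375.137, 'cx': 262.306, 'cy': 190.349, 'rvec': [2.196, -2.149, 0.093], 'tvec': [-0.014, 0.561, 1.397]}
side {'fx': 435.914, 'fy': 435.914, 'cx': 261.629, 'cy': 190.508, 'rvec': [2.22, 0.505, -0.212], 'tvec': [-0.502, -0.115, 1.799]}
```

View pics/top0.png

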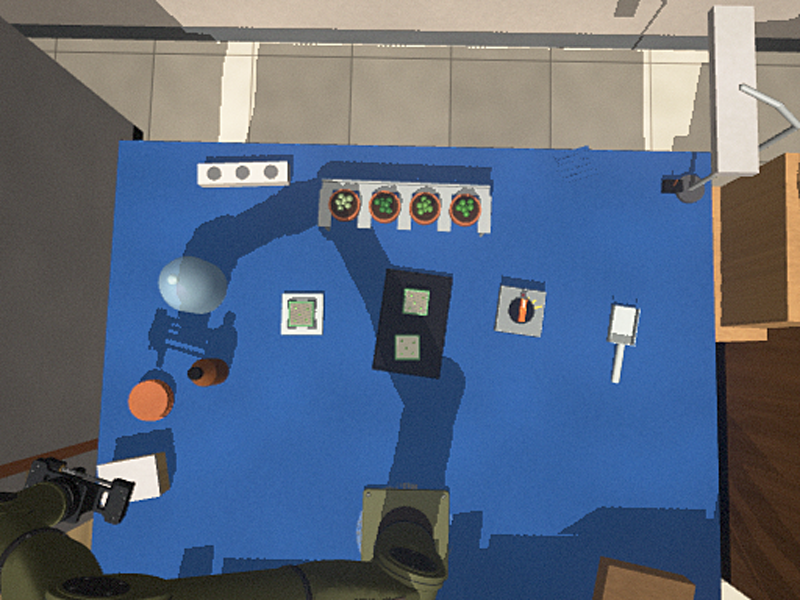

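View pics/side0.png

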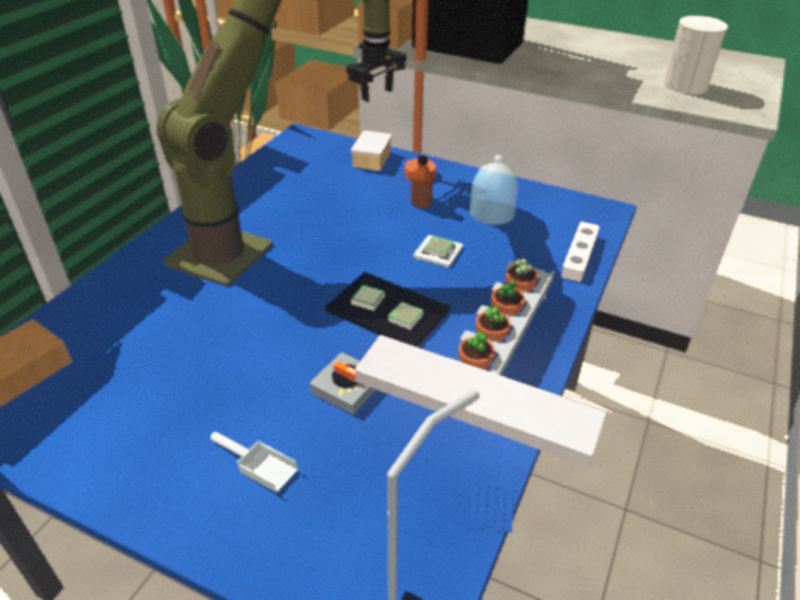

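The top view shows the tray dishes at (417,302) and (407,347), the base dish at (302,314), and the dial at (521,308). In the side view, the tray dishes are at (406,316) and (368,297), and the base dish is at (439,247).

Create h.py:
```python
from plant import r
import cv2,numpy as np
from scipy.spatial.transform import Rotation as R
def cam(n):
    c=r.camera_params(n);K=np.array([[c['fx'],0,c['cx']],[0,c['fy'],c['cy']],[0,0,1]])
    return K,R.from_rotvec(np.ravel(c['rvec'])).as_matrix(),np.ravel(c['tvec'])
def ray(c,uv):
    K,Rm,t=c;return -Rm.T@t, Rm.T@np.linalg.inv(K)@[uv[0],uv[1],1]
def onz(c,uv,z):
    o,d=ray(c,uv);return o+d*(z-o[2])/d[2]
def P(c): K,Rm,t=c;return K@np.c_[Rm,t]
def tri(c1,a,c2,b):
    X=cv2.triangulatePoints(P(c1),P(c2),np.float64(a).reshape(2,1),np.float64(b).reshape(2,1)).ravel();return X[:3]/X[3]
def proj(c,X): p=P(c)@np.r_[X,1];return p[:2]/p[2]
def go(pos,yaw):
    """shift & turn in tool axes to TCP pos, tool pointing down, closing line at world angle yaw (mod pi)"""
    s=r.get_state();R0=R.from_quat(s['eef_rot']);y=R0.as_matrix()[:,1];cur=np.arctan2(y[1],y[0])
    dy=(yaw-cur+np.pi/2)%np.pi-np.pi/2;yw=cur+dy
    Y=np.array([np.cos(yw),np.sin(yw),0]);Z=np.array([0,0,-1.]);T=R.from_matrix(np.c_[np.cross(Y,Z),Y,Z])
    print('t',round(s['clock'],2),'now',s['tool_pos'].round(4) if hasattr(s['tool_pos'],'round') else s['tool_pos'],'yaw',round(cur,3),'shift',R0.inv().apply(np.array(pos)-s['tool_pos']).round(4),'rot',(R0.inv()*T).as_rotvec().round(4))
```

Run:
```python
from h import *
k=512/800;t=cam('top');s=cam('side')
for n,a,b in(('far',(417,302),(406,315)),('near',(407,347),(368,296)),('base',(302,314),(439,247))):
    print(n,tri(t,np.array(a)*k,s,np.array(b)*k).round(3),onz(t,np.array(a)*k,.02).round(3))
print('dial',onz(t,np.array((522,309))*k,.05).round(3))
K,Rm,tt=cam('wrist');st=r.get_state();RT=R.from_quat(st['eef_rot']).as_matrix()
print('cam in tool',RT.T@(-Rm.T@tt-st['tool_pos']),'axes',(RT.T@Rm.T).round(2).tolist(),K[0,0])
go((.60,.12,.30),np.pi/2)
```

```text
far [ 0.554 -0.018  0.016] [ 0.551 -0.019  0.02 ]
near [0.443 0.004 0.017] [0.441 0.003 0.02 ]
base [0.518 0.261 0.021] [0.516 0.26  0.02 ]
dial [ 0.537 -0.269  0.05 ]
cam in tool [ 7.17907424e-02 -1.21806659e-04 -1.46402010e-01] axes [[-0.0, -0.96, -0.28], [1.0, -0.0, 0.0], [-0.0, -0.28, 0.96]] 298.31985885169456
t 0.1 now [0.1616 0.6031 0.238 ] yaw 1.309 shift [-0.5484 -0.3534 -0.0613] rot [-1.700e-03 -1.000e-04 -2.617e-01]
```
Camera at tool +x 72mm, tilted toward TCP. View fov: width 512/298 → ±40°. From z 0.3+0.146=0.45, covers wide.

>>> run_rows(segments=[1, -0.42, -0.377, -0.042, 0, 0, -0.26, 1, -0.42, -0.377, -0.042, 0, 0, -0.26, 1, -0.42, -0.377, -0.042, 0, 0, -0.26, 1, -0.42, -0.377, -0.042, 0, 0, -0.26, 1, -0.42, -0.377, -0.042, 0, 0, -0.26, 1, -0.42, -0.377, -0.042, 0, 0, -0.26, 1, -0.42, -0.377, -0.042, 0, 0, -0.26, 1, -0.42, -0.377, -0.042, 0, 0, -0.26, 1, -0.42, -0.377, -0.042, 0, 0, -0.26, 1, -0.42, -0.377, -0.042, 0, 0, -0.26], force=20)

```text
clock: 1.1
tool_pos: [0.4346, 0.184, 0.2759]
eef_rot: [0.001, 1.0, -0.0, -0.0]
contact_force: [0.0, 0.6, 0.9]
opening: 0.997
finger_force: 0.0
```

```bash
python3 -c "
from h import *
go((.47,.13,.28),np.pi/2)"
```

```text
t 1.1 now [0.4346 0.184  0.2759] yaw 1.569 shift [-0.0355 -0.0539 -0.0041] rot [-0.     -0.0003 -0.0017]
```

>>> run_rows(segments=[1, -0.035, -0.054, -0.004, 0, 0, 0, 1, -0.035, -0.054, -0.004, 0, 0, 0, 1, -0.035, -0.054, -0.004, 0, 0, 0, 1, -0.035, -0.054, -0.004, 0, 0, 0])

```text
clock: 1.5
tool_pos: [0.4681, 0.1328, 0.2796]
eef_rot: [0.001, 1.0, 0.0, -0.001]
contact_force: [0.3, -0.4, -0.3]
opening: 1.001
finger_force: 0.0
```

Run:
```python
from h import *
import pickle
c=cam('wrist');im=r.snapshot('wrist')
pickle.dump((c,im),open('w1.pkl','wb'))
cv2.imwrite('pics/w1.png',cv2.resize(im[:,:,::-1],(800,600),interpolation=cv2.INTER_CUBIC))
```

```text
(no output)
```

View pics/w1.png

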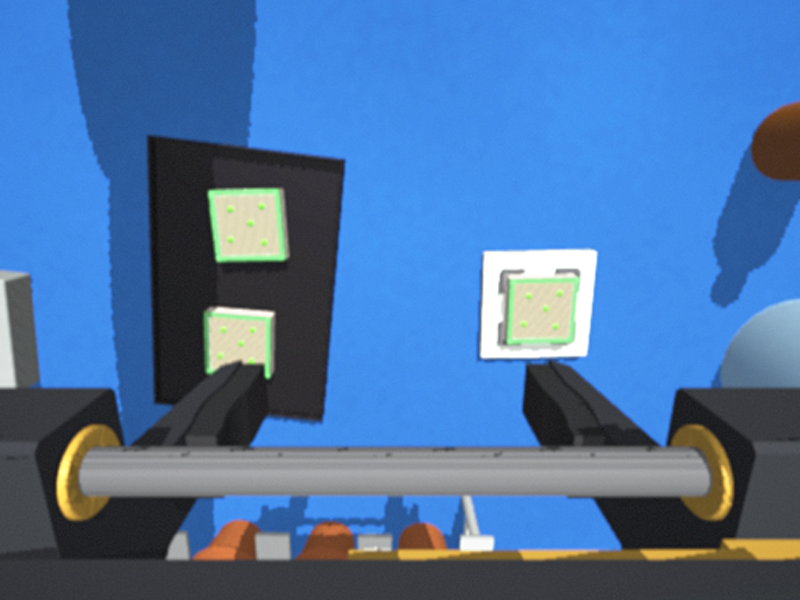

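Wrist view: tray dishes at (248,225) and (239,343), with the latter partly hidden by a finger. The base dish is at (541,311). Next I'll take a second view further back and to the right.

>>> run_rows(segments=[1, 0.04, -0.2, 0, 0, 0, 0, 1, 0.04, -0.2, 0, 0, 0, 0, 1, 0.04, -0.2, 0, 0, 0, 0, 1, 0.04, -0.2, 0, 0, 0, 0, 1, 0.04, -0.2, 0, 0, 0, 0, 1, 0.04, -0.2, 0, 0, 0, 0, 1, 0.04, -0.2, 0, 0, 0, 0])

```text
clock: 2.25
tool_pos: [0.429, -0.0654, 0.2799]
eef_rot: [-0.001, 1.0, 0.001, 0.0]
contact_force: [0.6, 0.6, -0.2]
opening: 0.999
finger_force: 0.0
```

Add to h.py:
```python
def lids(im):
    h=cv2.cvtColor(cv2.resize(im,None,fx=4,fy=4,interpolation=cv2.INTER_CUBIC),cv2.COLOR_RGB2HSV)
    m=cv2.inRange(h,(12,30,90),(75,255,255));m=cv2.morphologyEx(m,cv2.MORPH_CLOSE,np.ones((9,9)));m=cv2.morphologyEx(m,cv2.MORPH_OPEN,np.ones((15,15)))
    cs,_=cv2.findContours(m,cv2.RETR_EXTERNAL,cv2.CHAIN_APPROX_NONE)
    return [(c[:,0,:]+.5)/4-.5 for c in cs if 4000<cv2.contourArea(c)<90000]
def fit(c,cnt,z):
    """rect fit on plane z: centre, sides mm, yaw deg in (-45,45], pixel bbox centre"""
    X=np.array([onz(c,p,z)[:2] for p in cnt],dtype=np.float64);(cx,cy),(w,h),a=cv2.minAreaRect((X*1000).astype(np.float32))
    return np.array([cx,cy]),(round(w,1),round(h,1)),round((a+45)%90-45,2),cnt.mean(0).round(0)
def pic(name):
    import pickle
    c=cam('wrist');im=r.snapshot('wrist');pickle.dump((c,im),open(name+'.pkl','wb'))
    cv2.imwrite(f'pics/{name}.png',cv2.resize(im[:,:,::-1],(800,600),interpolation=cv2.INTER_CUBIC));return c,im
```

Run:
```python
from h import *
import pickle
c2,i2=pic('w2');c1,i1=pickle.load(open('w1.pkl','rb'))
for c,i in((c1,i1),(c2,i2)):
    for q in lids(i):
        for z in(.019,.028): print(z,*fit(c,q,z))
```

```text
0.019 [784.53326416 324.15905762] (488.7, 30.2) -0.12 [369. 354.]
0.028 [775.95294189 319.9274292 ] (477.9, 29.5) -0.12 [369. 354.]
0.019 [690.73022461 447.20550537] (122.7, 51.7) 19.66 [452. 302.]
0.028 [684.22387695 440.25326538] (120.0, 50.6) 19.66 [452. 302.]
0.019 [ 689.33087158 -181.69125366] (53.6, 123.5) -19.23 [ 53. 302.]
0.028 [ 682.85552979 -174.7384491 ] (52.5, 120.8) -19.23 [ 53. 302.]
0.019 [550.68804932 -13.38082504] (62.8, 63.5) -4.83 [152. 220.]
0.028 [547.27807617 -10.1493988 ] (61.4, 62.1) -4.83 [152. 220.]
0.019 [518.87078857 266.49432373] (63.7, 64.1) 1.07 [346. 198.]
0.028 [516.16430664 263.53768921] (62.3, 62.7) 1.07 [346. 198.]
0.019 [440.59484863   5.09425163] (63.9, 63.8) 1.1 [158. 143.]
0.028 [439.61901855   7.91720963] (62.5, 62.4) 1.1 [158. 143.]
0.019 [750.17498779 127.85587311] (30.6, 489.6) 1.4 [369. 354.]
0.028 [741.48803711 123.57712555] (29.9, 478.8) 1.4 [369. 354.]
0.019 [651.74456787 250.55429077] (123.7, 52.6) 19.58 [452. 302.]
0.028 [645.23278809 243.56420898] (121.0, 51.4) 19.58 [452. 302.]
0.019 [ 652.19256592 -379.16885376] (52.9, 122.9) -18.18 [ 53. 302.]
0.028 [ 645.6708374  -372.24353027] (51.7, 120.2) -18.18 [ 53. 302.]
0.019 [552.27838135 -14.08501816] (64.8, 63.4) -4.59 [287. 245.]
0.028 [547.96459961 -15.22718811] (63.4, 62.0) -4.59 [287. 245.]
0.019 [ 548.57025146 -284.92529297] (24.3, 67.7) -7.3 [106. 242.]
0.028 [ 544.33825684 -280.0824585 ] (23.8, 66.2) -7.3 [106. 242.]
0.019 [519.90997314 270.24371338] (63.4, 63.2) 1.39 [481. 225.]
0.028 [516.3114624 262.818573 ] (62.0, 61.8) 1.39 [481. 225.]
0.019 [440.89276123   5.05999374] (64.1, 64.1) 0.87 [303. 172.]
0.028 [439.0402832    3.49477768] (62.7, 62.7) 0.87 [303. 172.]
```

View pics/w2.png

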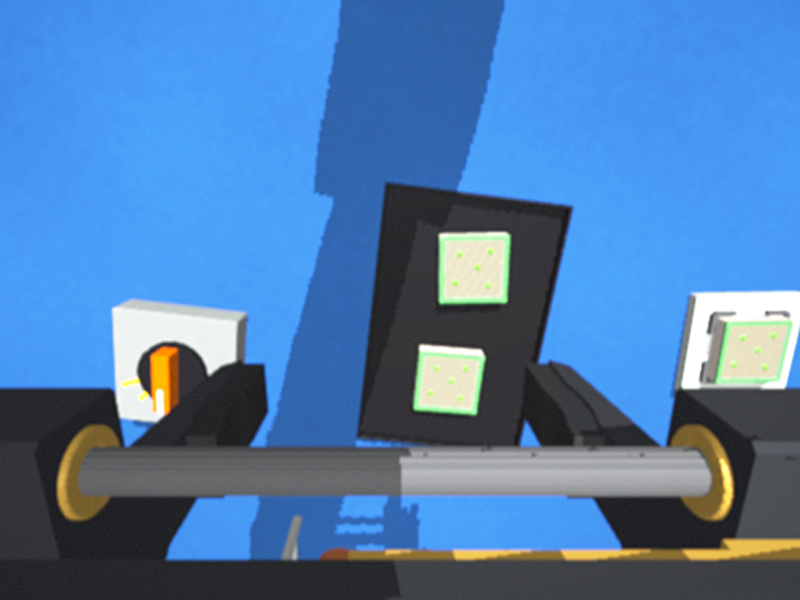

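>>> run_rows(segments=[0.85, -0.012, 0.071, 0.13, 0, 0, 0, 0.85, -0.012, 0.071, 0.13, 0, 0, 0, 0.85, -0.012, 0.071, 0.13, 0, 0, 0, 0.85, -0.012, 0.071, 0.13, 0, 0, 0, 0.85, -0.012, 0.071, 0.13, 0, 0, 0, 0.85, -0.012, 0.071, 0.13, 0, 0, 0])

```text
clock: 2.9
tool_pos: [0.4414, 0.0028, 0.1512]
eef_rot: [0.001, 1.0, -0.0, 0.001]
contact_force: [-0.6, 0.6, 0.7]
opening: 0.851
finger_force: 0.0
```

Run:
```python
from h import *
c,i=pic('w3')
for q in lids(i):
    for z in(.019,): print(z,*fit(c,q,z))
```

```text
0.019 [636.96148682 117.84636688] (21.4, 367.0) 0.16 [355. 354.]
0.019 [571.96069336 190.18955994] (83.1, 32.7) 16.3 [426. 302.]
0.019 [ 571.15515137 -185.20001221] (32.8, 83.2) -16.65 [ 79. 302.]
0.019 [536.33929443 -12.49795532] (63.3, 32.5) -3.77 [242. 274.]
0.019 [503.18066406 254.63903809] (28.3, 29.8) 2.61 [500. 243.]
0.019 [441.73855591   5.04746628] (61.8, 63.0) 1.17 [255. 186.]
```

View pics/w3.png

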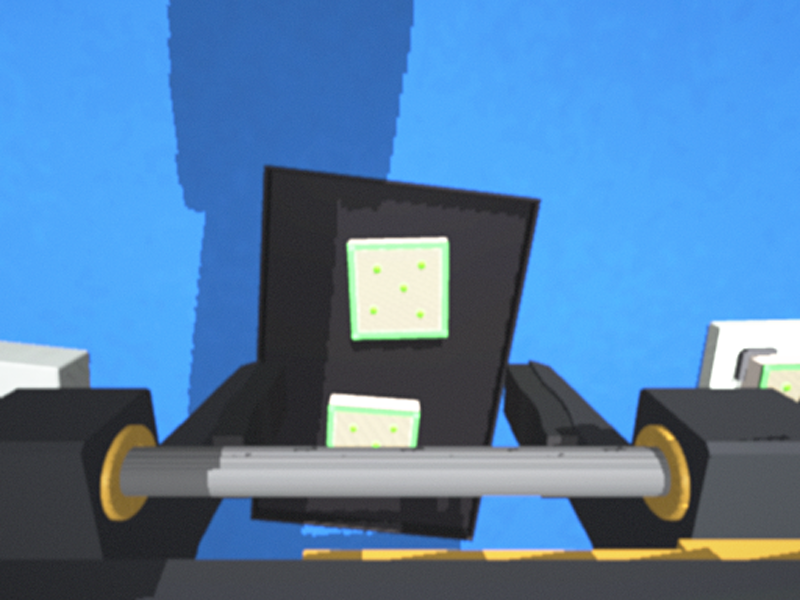

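Dish B is under the gripper at (398,288), between the fingers and well clear of the walls.

>>> run_rows(segments=[0.85, 0, 0.002, 0.05, 0, 0, -0.02, 0.85, 0, 0.002, 0.1, 0, 0, -0.02, 0.85, 0, 0.002, 0.125, 0, 0, -0.02, 0.85, 0, 0.002, 0.14, 0, 0, -0.02, 0.85, 0, 0.002, 0.145, 0, 0, -0.02, 0.85, 0, 0.002, 0.145, 0, 0, -0.02, 0.85, 0, 0.002, 0.145, 0, 0, -0.02], force=20)

```text
clock: 3.65
tool_pos: [0.4337, 0.0007, 0.0103]
eef_rot: [-0.011, 1.0, -0.006, -0.012]
contact_force: [-0.8, -1.5, -1.3]
opening: 0.853
finger_force: 0.0
```

```bash
python3 -c "
from h import *
go((.4415,.005,.006),np.pi/2+.02)"
```

```text
t 3.65 now [0.4337 0.0007 0.0103] yaw 1.592 shift [-0.008   0.0042  0.0041] rot [-0.0109 -0.0243  0.0015]
```

>>> run_rows(segments=[0.85, 0, 0, 0, 0, 0, 0, 0.85, 0, 0, 0, 0, 0, 0, 0.85, 0, 0, 0, 0, 0, 0])

```text
clock: 3.95
tool_pos: [0.432, 0.0013, 0.0099]
eef_rot: [-0.011, 1.0, -0.005, -0.015]
contact_force: [-0.5, -0.2, 0.5]
opening: 0.852
finger_force: 0.0
```

```bash
python3 -c "
from h import *
go((.4415,.005,.006),np.pi/2+.02);print(r.get_state()['q'])"
```

```text
t 3.95 now [0.432  0.0013 0.0099] yaw 1.593 shift [-0.0096  0.0035  0.0036] rot [-0.0096 -0.0291  0.0017]
[ 0.06732214  0.94448393 -0.29543005  2.23879976  1.52977008  0.24527671
 -0.05255323]
```

>>> run_rows(segments=[0.85, -0.0096, 0.0035, 0.0, -0.01, -0.029, 0, 0.85, -0.0096, 0.0035, 0.00, -0.01, -0.029, 0, 0.85, -0.0096, 0.0035, 0, -0.01, -0.029, 0, 0.85, -0.0096, 0.0035, 0, -0.01, -0.029, 0])

```text
clock: 4.35
tool_pos: [0.4408, 0.0056, 0.0088]
eef_rot: [-0.012, 1.0, 0.0, -0.001]
contact_force: [0.6, 0.4, -0.6]
opening: 0.851
finger_force: 0.0
```

```bash
python3 -c "
from h import *
go((.4415,.005,.006),np.pi/2+.02);print(r.get_state()['q'])"
```

```text
t 4.35 now [0.4408 0.0056 0.0088] yaw 1.594 shift [-0.0007 -0.0006  0.0028] rot [ 0.0005 -0.0019  0.0035]
[ 0.08230474  0.94947421 -0.32277836  2.23796016  1.64065732  0.26082133
 -0.15933147]
```

>>> run_rows(segments=[0.85, 0, 0, 0.003, 0, 0, 0, 0.85, 0, 0, 0.003, 0, 0, 0, 0.5, 0, 0, 0.003, 0, 0, 0, 0.5, 0, 0, 0.003, 0, 0, 0, 0.3, 0, 0, 0.003, 0, 0, 0, 0.3, 0, 0, 0.003, 0, 0, 0, 0.3, 0, 0, 0.003, 0, 0, 0], force=20)

```text
clock: 5.05
tool_pos: [0.4409, 0.0057, 0.0056]
eef_rot: [-0.012, 1.0, 0.001, -0.001]
contact_force: [-0.1, -0.1, 0.1]
opening: 0.676
finger_force: 20.0
```

```bash
python3 -c "
from h import *
go((.4408,.005,.12),np.pi/2)"
```

```text
t 5.05 now [0.4409 0.0057 0.0056] yaw 1.594 shift [ 0.0003 -0.0006 -0.1144] rot [ 0.0013 -0.0016  0.0233]
```

>>> run_rows(segments=[0.3, 0, 0, -0.02, 0, 0, 0, 0.3, 0, 0, -0.05, 0, 0, 0, 0.3, 0, 0, -0.09, 0, 0, 0.01, 0.3, 0, 0, -0.13, 0, 0, 0.02, 0.3, 0, 0, -0.17, 0, 0, 0.02, 0.3, -0.02, 0.04, -0.19, 0, 0, 0.02, 0.3, -0.04, 0.08, -0.19, 0, 0, 0.02, 0.3, -0.06, 0.12, -0.19, 0, 0, 0.02, 0.3, -0.07, 0.14, -0.19, 0, 0, 0.02, 0.3, -0.07, 0.14, -0.19, 0, 0, 0.02])

```text
clock: 6.05
tool_pos: [0.5087, 0.1514, 0.196]
eef_rot: [-0.004, 1.0, 0.003, 0.0]
contact_force: [0.8, -0.3, -0.5]
opening: 0.679
finger_force: 20.0
```

>>> run_rows(segments=[0.3, 0, 0, 0, 0, 0, 0, 0.3, 0, 0, 0, 0, 0, 0])

```text
clock: 6.25
tool_pos: [0.5071, 0.145, 0.1952]
eef_rot: [-0.001, 1.0, -0.001, -0.002]
contact_force: [1.0, -0.1, -0.4]
opening: 0.677
finger_force: 20.0
```

Run:
```python
from h import *
c,i=pic('w4')
for q in lids(i):
    for z in(.028,): print(z,*fit(c,q,z))
go((.5163,.263,.12),np.pi/2)
```

```text
0.028 [733.27105713 252.71096802] (23.0, 453.9) 0.37 [338. 353.]
0.028 [660.91882324 320.11907959] (89.1, 30.5) 13.59 [397. 302.]
0.028 [661.543396  -30.4651413] (31.9, 90.6) -14.26 [108. 302.]
0.028 [547.76739502  -9.40988159] (61.2, 62.0) -5.04 [114. 214.]
0.028 [515.68432617 263.5741272 ] (62.8, 62.0) 1.16 [362. 186.]
t 6.3 now [0.5072 0.145  0.1953] yaw 1.572 shift [-0.0095  0.1181  0.0752] rot [-0.0008 -0.0028  0.0016]
```

View pics/w4.png

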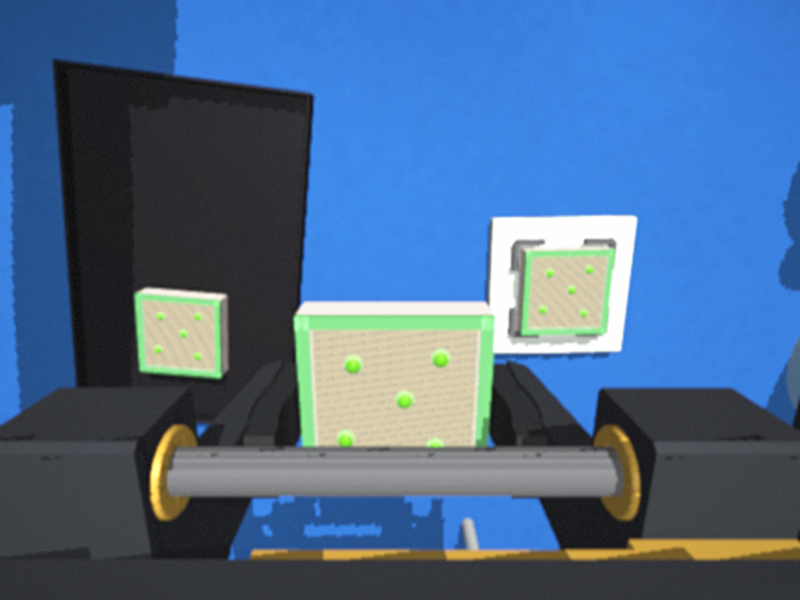

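The held dish's centre pip is at (404,400), the base dish's at (571,290), and the far tray dish's at (183,334).

Run:
```python
from h import *
import pickle
c,i=pickle.load(open('w4.pkl','rb'));k=lambda u,v:((u+.5)/1.5625-.5,(v+.5)/1.5625-.5)
print('base',onz(c,k(571,290),.028)*1e3,'held',onz(c,k(404,400),.1953+.0134)*1e3,'tcp .5072 .145','far',onz(c,k(183,334),.019)*1e3)
for q in lids(pickle.load(open('w1.pkl','rb'))[1]):pass
```

```text
base [513.46634478 266.84700391  28.        ] held [504.47506823 147.83922715 208.7       ] tcp .5072 .145 far [549.41137428 -10.47643543  19.        ]
```

>>> run_rows(segments=[0.3, -0.003, 0.04, 0, 0, 0, -0.02, 0.3, -0.006, 0.08, 0.02, 0, 0, -0.02, 0.3, -0.009, 0.11, 0.05, 0, 0, -0.02, 0.3, -0.009, 0.119, 0.08, 0, 0, -0.02, 0.3, -0.009, 0.119, 0.115, 0, -0.002, -0.02, 0.3, -0.009, 0.119, 0.135, 0, -0.002, -0.02, 0.3, -0.009, 0.119, 0.135, 0, -0.002, -0.02, 0.3, -0.009, 0.119, 0.135, 0, -0.002, -0.02])

```text
clock: 7.1
tool_pos: [0.5165, 0.2654, 0.0611]
eef_rot: [-0.011, 1.0, 0.0, 0.0]
contact_force: [0.6, 0.6, -0.6]
opening: 0.678
finger_force: 20.0
```

```bash
python3 -c "
from h import *
go((.5162,.2638,.032),1.591)"
```

```text
t 7.1 now [0.5165 0.2654 0.0611] yaw 1.593 shift [ 0.0003 -0.0017  0.0291] rot [0.0009 0.0002 0.002 ]
```

>>> run_rows(segments=[0.3, 0, -0.0015, 0.012, 0, 0, 0, 0.3, 0, -0.0015, 0.022, 0, 0, 0, 0.3, 0, -0.0015, 0.027, 0, 0, 0, 0.3, 0, -0.0015, 0.029, 0, 0, 0, 0.3, 0, -0.0015, 0.03, 0, 0, 0, 0.3, 0, -0.0015, 0.03, 0, 0, 0])

```text
clock: 7.7
tool_pos: [0.5164, 0.265, 0.0309]
eef_rot: [-0.012, 1.0, 0.001, 0.0]
contact_force: [0.7, 0.3, -0.8]
opening: 0.677
finger_force: 20.0
```

```bash
python3 -c "
from h import *
go((.5162,.2638,.0306),1.591)"
```

```text
t 7.7 now [0.5164 0.265  0.0309] yaw 1.594 shift [ 0.0003 -0.0012  0.0003] rot [0.0015 0.0006 0.0032]
```

>>> run_rows(segments=[0.3, 0, -0.001, 0.0, 0, 0, 0, 0.3, 0, -0.001, 0.0005, 0, 0, 0, 0.3, 0, -0.001, 0.001, 0, 0, 0, 0.3, 0, -0.001, 0.001, 0, 0, 0])

```text
clock: 8.1
tool_pos: [0.5166, 0.2637, 0.0305]
eef_rot: [-0.012, 1.0, 0.001, 0.001]
contact_force: [-1.7, -1.1, 5.1]
opening: 0.681
finger_force: 20.0
```

```bash
python3 -c "
from h import *
go((.5162,.2638,.0306),1.591)"
```

```text
t 8.1 now [0.5166 0.2637 0.0305] yaw 1.594 shift [ 0.0004  0.0001 -0.0001] rot [0.0011 0.0013 0.0029]
```

>>> run_rows(segments=[0.72, 0, 0, -0.0005, 0, 0, 0, 0.8, 0, 0, -0.0005, 0, 0, 0, 0.85, 0, 0, -0.0005, 0, 0, 0, 0.85, 0, 0, -0.02, 0, 0, 0, 0.85, 0, 0, -0.06, 0, 0, 0, 0.85, 0, 0, -0.1, 0, 0, 0, 0.85, 0, 0, -0.12, 0, 0, 0, 0.85, 0, 0, -0.12, 0, 0, 0, 0.85, 0, 0, -0.12, 0, 0, 0])

```text
clock: 9.0
tool_pos: [0.5164, 0.2633, 0.1496]
eef_rot: [-0.012, 1.0, 0.0, 0.0]
contact_force: [0.5, 0.9, 0.0]
opening: 0.853
finger_force: 0.0
```

Run:
```python
from h import *
c,i=pic('w5')
for q in lids(i): print(*fit(c,q,.044))
cv2.imwrite('pics/w5c.png',cv2.resize(i[90:290,150:370,::-1],(660,600),interpolation=cv2.INTER_CUBIC))
go((.5515,-.0137,.15),np.pi/2-.083)
```

```text
[682.65441895 371.92712402] (17.8, 330.6) 1.25 [355. 353.]
[623.14215088 442.92575073] (69.2, 15.2) 15.49 [433. 304.]
[630.49865723  95.82385254] (28.9, 73.8) -14.97 [ 78. 302.]
[514.66967773 263.51080322] (65.2, 62.1) 1.28 [252. 191.]
t 9.05 now [0.5159 0.263  0.1488] yaw 1.594 shift [-0.0291 -0.2774 -0.0012] rot [-0.     -0.0008  0.1062]
```

View pics/w5c.png

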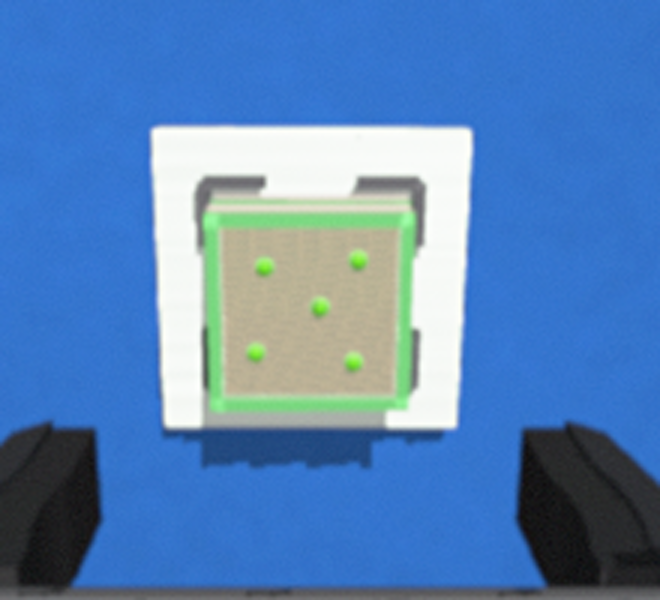

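Dish B sits flush on the base: its lid spans (205–412, 212–410) in the crop, and the base shows only a thin, even strip behind it. Next is the far dish.

>>> run_rows(segments=[0.85, -0.005, -0.05, -0.01, 0, 0, 0, 0.85, -0.01, -0.1, -0.01, 0, 0, 0.03, 0.85, -0.015, -0.15, -0.01, 0, 0, 0.06, 0.85, -0.02, -0.2, -0.005, 0, 0, 0.1, 0.85, -0.029, -0.25, 0, 0, 0, 0.106, 0.85, -0.029, -0.277, 0, 0, 0, 0.106, 0.85, -0.029, -0.277, 0, 0, 0, 0.106, 0.85, -0.029, -0.277, 0, 0, 0, 0.106, 0.85, -0.029, -0.277, 0, 0, 0, 0.106])

```text
clock: 9.95
tool_pos: [0.5514, -0.0105, 0.1489]
eef_rot: [0.04, 0.999, 0.001, -0.0]
contact_force: [0.5, 1.7, 0.3]
opening: 0.847
finger_force: 0.0
```

Run:
```python
from h import *
c,i=pic('w6')
for q in lids(i): print(*fit(c,q,.019))
go((.5515,-.0137,.15),np.pi/2-.083)
cv2.imwrite('pics/w6c.png',cv2.resize(i[90:290,150:370,::-1],(660,600),interpolation=cv2.INTER_CUBIC))
```

```text
[751.97393799  88.71489716] (364.5, 21.2) -4.78 [355. 354.]
[694.17163086 165.5606842 ] (82.4, 33.0) 12.04 [426. 302.]
[ 663.62677002 -205.36050415] (32.3, 82.6) -21.59 [ 79. 302.]
[551.97045898 -13.9572525 ] (63.0, 61.6) -4.77 [249. 187.]
t 10.0 now [ 0.5515 -0.0103  0.1492] yaw 1.491 shift [-0.0003 -0.0033 -0.0008] rot [ 0.0027 -0.0003  0.0035]
```

View pics/w6c.png

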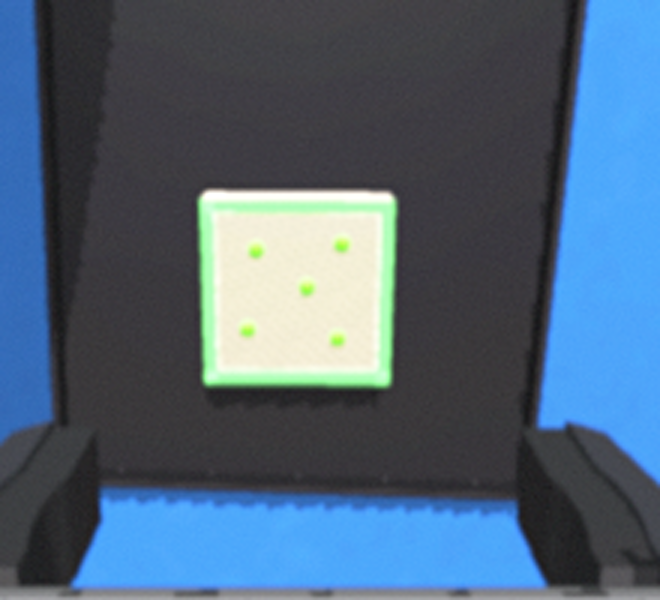

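Dish A is at crop (297,290), square with the gripper and with wall clearance on both sides.

>>> run_rows(segments=[0.85, -0.0005, -0.0035, 0.04, 0, 0, 0.003, 0.85, -0.0005, -0.0035, 0.08, 0, 0, 0.003, 0.85, -0.0005, -0.0035, 0.11, 0, 0, 0.003, 0.85, -0.0005, -0.0035, 0.13, 0, 0, 0.003, 0.85, -0.0005, -0.0035, 0.138, 0, 0, 0.003, 0.85, -0.0005, -0.0035, 0.138, 0, 0, 0.003, 0.85, -0.0005, -0.0035, 0.138, 0, 0, 0.003], force=20)

```text
clock: 10.7
tool_pos: [0.5527, -0.015, 0.0123]
eef_rot: [0.042, 0.999, 0.001, 0.001]
contact_force: [-0.9, -0.1, 0.0]
opening: 0.852
finger_force: 0.0
```

```bash
python3 -c "
from h import *
go((.552,-.014,.006),np.pi/2-.083)"
```

```text
t 10.7 now [ 0.5527 -0.015   0.0123] yaw 1.486 shift [0.0008 0.0009 0.0063] rot [ 0.0021  0.0016 -0.0016]
```

>>> run_rows(segments=[0.85, 0.0006, 0.0008, 0.006, 0, 0, 0, 0.85, 0.0006, 0.0008, 0.006, 0, 0, 0, 0.5, 0.0006, 0.0008, 0.006, 0, 0, 0, 0.5, 0.0006, 0.0008, 0.006, 0, 0, 0, 0.3, 0.0006, 0.0008, 0.006, 0, 0, 0, 0.3, 0.0006, 0.0008, 0.006, 0, 0, 0, 0.3, 0.0006, 0.0008, 0.006, 0, 0, 0], force=20)

```text
clock: 11.4
tool_pos: [0.5518, -0.0151, 0.0058]
eef_rot: [0.043, 0.999, 0.001, 0.0]
contact_force: [0.0, -0.9, 4.3]
opening: 0.679
finger_force: 20.0
```

```bash
python3 -c "
from h import *
go((.5515,-.014,.2),1.594)"
```

```text
t 11.4 now [ 0.5518 -0.0151  0.0058] yaw 1.485 shift [ 0.0002  0.0013 -0.1942] rot [ 0.0014  0.001  -0.1091]
```

>>> run_rows(segments=[0.3, 0, 0, -0.02, 0, 0, 0, 0.3, 0, 0, -0.06, 0, 0, 0, 0.3, 0, 0, -0.1, 0, 0, 0, 0.3, 0, 0, -0.14, 0, 0, -0.05, 0.3, 0, 0, -0.18, 0, 0, -0.109, 0.3, 0.01, 0.04, -0.19, 0, 0, -0.109, 0.3, 0.02, 0.08, -0.19, 0, 0, -0.109, 0.3, 0.02, 0.12, -0.19, 0, 0, -0.109, 0.3, 0.025, 0.16, -0.19, 0, 0, -0.109, 0.3, 0.025, 0.16, -0.19, 0, 0, -0.109])

```text
clock: 12.4
tool_pos: [0.5391, 0.1543, 0.1965]
eef_rot: [-0.016, 1.0, 0.004, 0.001]
contact_force: [-0.5, 0.1, 0.0]
opening: 0.677
finger_force: 20.0
```

>>> run_rows(segments=[0.3, 0, 0, 0, 0, 0, 0, 0.3, 0, 0, 0, 0, 0, 0, 0.3, 0, 0, 0, 0, 0, 0])

```text
clock: 12.7
tool_pos: [0.5404, 0.1441, 0.1953]
eef_rot: [-0.01, 1.0, -0.0, -0.0]
contact_force: [0.3, -0.8, -0.6]
opening: 0.685
finger_force: 20.0
```

Run:
```python
from h import *
c,i=pic('w7')
for q in lids(i):
    for z in(.044,): print(z,*fit(c,q,z))
go((.5163,.2638,.08),1.593)
```

```text
0.044 [750.34887695 250.92697144] (22.1, 432.8) 1.17 [338. 353.]
0.044 [680.4329834  313.71606445] (85.6, 30.2) 15.27 [397. 302.]
0.044 [687.14013672 -19.70097542] (30.4, 86.7) -13.13 [108. 302.]
0.044 [515.4508667 261.6809082] (64.0, 63.7) 1.33 [371. 159.]
t 12.75 now [0.5404 0.1443 0.1954] yaw 1.591 shift [0.0216 0.1199 0.1154] rot [ 0.0001 -0.0001 -0.0015]
```

View pics/w7.png

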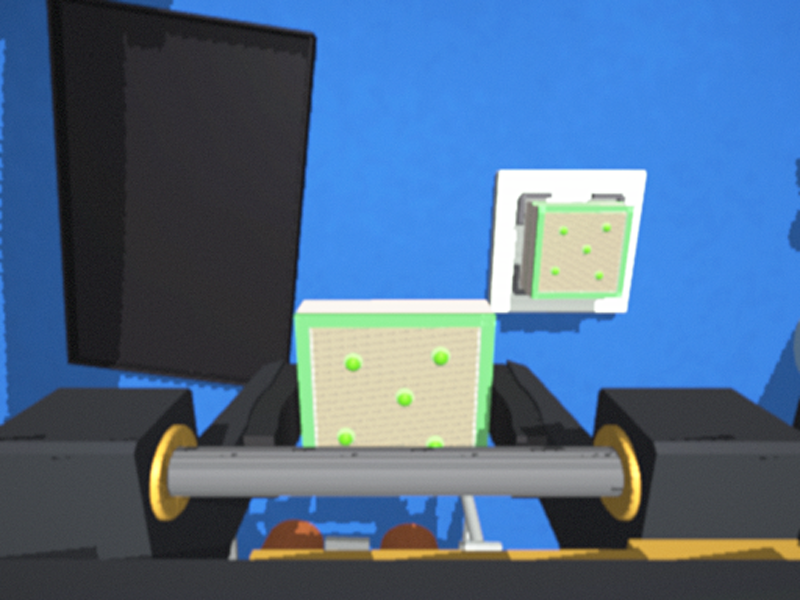

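The held dish's centre pip is at (404,398), about 0.6 mm from where it was for dish B. The pile's top is at (586,250).

>>> run_rows(segments=[0.3, 0.007, 0.04, 0, 0, 0, -0.0015, 0.3, 0.014, 0.08, 0.02, 0, 0, -0.0015, 0.3, 0.021, 0.11, 0.04, 0, 0, -0.0015, 0.3, 0.021, 0.12, 0.07, 0, 0, -0.0015, 0.3, 0.021, 0.12, 0.1, 0, 0, -0.0015, 0.3, 0.021, 0.12, 0.125, 0, 0, -0.0015, 0.3, 0.021, 0.12, 0.125, 0, 0, -0.0015, 0.3, 0.021, 0.12, 0.125, 0, 0, -0.0015, 0.3, 0.021, 0.12, 0.125, 0, 0, -0.0015])

```text
clock: 13.65
tool_pos: [0.5176, 0.2662, 0.0723]
eef_rot: [-0.012, 1.0, 0.001, 0.001]
contact_force: [0.6, 0.3, -0.1]
opening: 0.68
finger_force: 20.0
```

```bash
python3 -c "
from h import *
go((.517,.2637,.0475),1.594)"
```

```text
t 13.65 now [0.5176 0.2662 0.0723] yaw 1.595 shift [ 0.0007 -0.0025  0.0248] rot [0.0029 0.0025 0.0006]
```

>>> run_rows(segments=[0.3, 0.0006, -0.0025, 0.01, 0, 0, 0, 0.3, 0.0006, -0.0025, 0.017, 0, 0, 0, 0.3, 0.0006, -0.0025, 0.021, 0, 0, 0, 0.3, 0.0006, -0.0025, 0.023, 0, 0, 0, 0.3, 0.0006, -0.0025, 0.023, 0, 0, 0, 0.3, 0.0006, -0.0025, 0.023, 0, 0, 0])

```text
clock: 14.25
tool_pos: [0.516, 0.2636, 0.0479]
eef_rot: [-0.012, 1.0, 0.001, 0.0]
contact_force: [0.0, 0.9, -0.1]
opening: 0.677
finger_force: 20.0
```

```bash
python3 -c "
from h import *
go((.517,.2637,.0465),1.594)"
```

```text
t 14.25 now [0.516  0.2636 0.0479] yaw 1.596 shift [-0.001   0.0001  0.0014] rot [0.0015 0.0006 0.0017]
```

>>> run_rows(segments=[0.3, -0.0008, 0, 0.0, 0, 0, 0, 0.3, -0.0008, 0, 0.001, 0, 0, 0, 0.3, -0.0008, 0, 0.0015, 0, 0, 0, 0.3, -0.0008, 0, 0.0018, 0, 0, 0, 0.3, -0.0008, 0, 0.0018, 0, 0, 0])

```text
clock: 14.75
tool_pos: [0.5171, 0.2635, 0.0468]
eef_rot: [-0.012, 1.0, 0.001, 0.001]
contact_force: [-0.9, -1.8, 5.3]
opening: 0.683
finger_force: 20.0
```

```bash
python3 -c "
from h import *
go((.517,.2637,.0465),1.594)"
```

```text
t 14.75 now [0.5171 0.2635 0.0468] yaw 1.595 shift [0.0001 0.0002 0.0003] rot [0.0015 0.0014 0.0015]
```

>>> run_rows(segments=[0.72, 0, 0, -0.0005, 0, 0, 0, 0.8, 0, 0, -0.0005, 0, 0, 0, 0.85, 0, 0, -0.0005, 0, 0, 0, 0.85, 0, 0, -0.02, 0, 0, 0, 0.85, 0, 0, -0.06, 0, 0, 0, 0.85, 0.02, -0.03, -0.1, 0, 0, 0, 0.85, 0.04, -0.06, -0.13, 0, 0, 0, 0.85, 0.04, -0.06, -0.13, 0, 0, 0, 0.85, 0.04, -0.06, -0.13, 0, 0, 0])

```text
clock: 15.65
tool_pos: [0.4787, 0.2019, 0.1765]
eef_rot: [-0.012, 1.0, 0.001, 0.001]
contact_force: [0.1, 0.2, -0.6]
opening: 0.851
finger_force: 0.0
```

Run:
```python
from h import *
c,i=pic('w8')
for q in lids(i): print(*fit(c,q,.06))
s=r.snapshot('side')
a=cv2.resize(i[90:290,220:420,::-1],(400,400),interpolation=cv2.INTER_CUBIC)
p=proj(cam('side'),[.516,.264,.035]).astype(int);b=cv2.resize(s[p[1]-25:p[1]+25,p[0]-25:p[0]+25,::-1],(400,400),interpolation=cv2.INTER_CUBIC)
cv2.imwrite('pics/w8c.png',np.hstack([a,b]))
```

```text
[656.13964844 315.71304321] (19.5, 346.1) 1.43 [356. 354.]
[593.42077637 382.32873535] (77.3, 29.7) 17.91 [427. 302.]
[601.22479248  27.5365448 ] (30.7, 78.0) -15.68 [ 79. 302.]
[515.8503418  262.77627563] (60.8, 61.4) 1.32 [313. 226.]
```

View pics/w8c.png

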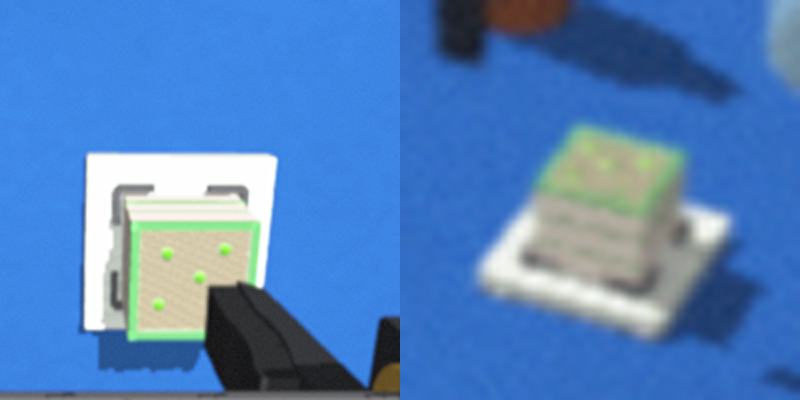

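The pile is three dishes high and flush: in the left crop the lid is at (193,280), in the right crop the pile is square at (612,205). On to the dial.

>>> run_rows(segments=[0.6, 0, -0.04, -0.03, 0, 0, 0.02, 0.6, -0.01, -0.08, -0.07, 0, 0, 0.04, 0.6, -0.02, -0.13, -0.07, 0, 0, 0.06, 0.6, -0.02, -0.18, -0.07, 0, 0, 0.07, 0.6, -0.03, -0.23, -0.07, 0, 0, 0.07, 0.6, -0.04, -0.28, -0.07, 0, 0, 0.07, 0.6, -0.04, -0.33, -0.07, 0, 0, 0.07, 0.6, -0.04, -0.38, -0.07, 0, 0, 0.07, 0.6, -0.04, -0.4, -0.07, 0, 0, 0.07, 0.6, -0.04, -0.4, -0.07, 0, 0, 0.07])

```text
clock: 16.75
tool_pos: [0.528, -0.202, 0.243]
eef_rot: [0.027, 1.0, 0.0, -0.001]
contact_force: [-0.6, -0.8, -0.1]
opening: 0.598
finger_force: 0.0
```

>>> run_rows(segments=[0.6, 0, 0, 0, 0, 0, 0, 0.6, 0, 0, 0, 0, 0, 0])

```text
clock: 16.95
tool_pos: [0.5287, -0.1943, 0.2449]
eef_rot: [0.021, 1.0, 0.002, 0.0]
contact_force: [0.5, 0.2, 1.1]
opening: 0.601
finger_force: 0.0
```

Run:
```python
from h import *
c,i=pic('w9')
go((.537,-.27,.15),np.pi/2-.1)
```

```text
t 17.0 now [ 0.5287 -0.1943  0.2451] yaw 1.529 shift [-0.0114 -0.0756  0.0949] rot [0.0029 0.0002 0.0585]
```

View pics/w9.png

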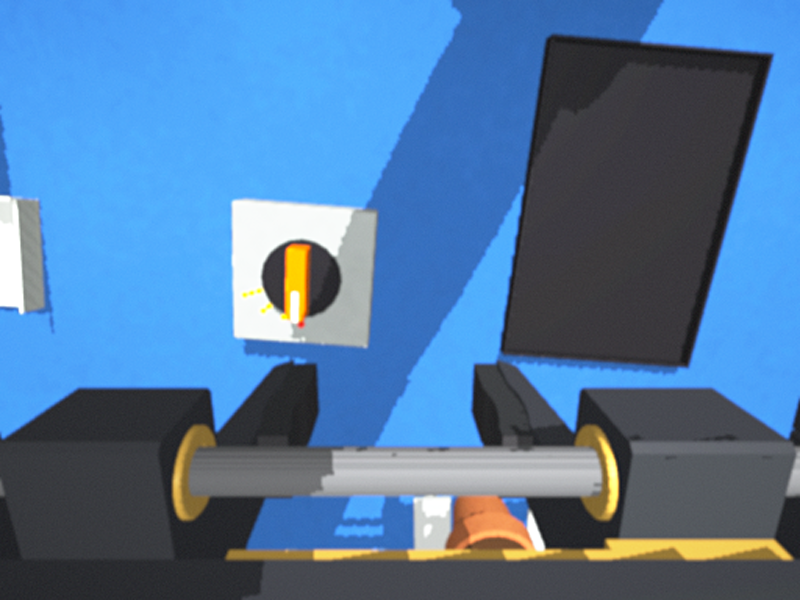

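The dial box's top corners are at (232,200), (377,210), (368,346) and (234,338). The bar runs (298,246)→(295,322) with its pointer away from the robot, and the disc centre is at (301,279).

>>> run_rows(segments=[0.5, -0.01, -0.04, 0.03, 0, 0, 0.05, 0.5, -0.011, -0.07, 0.06, 0, 0, 0.055, 0.5, -0.011, -0.075, 0.09, 0, 0, 0.055, 0.5, -0.011, -0.075, 0.09, 0, 0, 0.055, 0.5, -0.011, -0.075, 0.09, 0, 0, 0.055])

```text
clock: 17.5
tool_pos: [0.5365, -0.2697, 0.1558]
eef_rot: [0.049, 0.999, 0.002, 0.0]
contact_force: [-0.3, 0.3, 0.5]
opening: 0.505
finger_force: 0.0
```

Add to h.py:
```python
def orange(c,im,z=.06):
    h=cv2.cvtColor(cv2.resize(im,None,fx=4,fy=4,interpolation=cv2.INTER_CUBIC),cv2.COLOR_RGB2HSV)
    m=cv2.inRange(h,(10,150,200),(22,255,255));cs,_=cv2.findContours(m,cv2.RETR_EXTERNAL,cv2.CHAIN_APPROX_NONE)
    for q in cs:
        if cv2.contourArea(q)>1500: print('orange',cv2.contourArea(q),*fit(c,(q[:,0]+.5)/4-.5,z))
```

Run:
```python
from h import *
import pickle
c,i=pickle.load(open('w9.pkl','rb'));k=lambda u,v:((u+.5)/1.5625-.5,(v+.5)/1.5625-.5)
b=np.array([onz(c,k(*p),.032)[:2] for p in((232,200),(377,210),(368,346),(234,338))])*1e3
print(b.round(1).tolist(),b.mean(0),cv2.minAreaRect(b.astype(np.float32)),onz(c,k(301,279),.04)*1e3)
print([ (onz(c,k(*p),.06)*1e3).round(1).tolist() for p in((298,246),(295,322))]);orange(c,i)
c,i=pic('w10');orange(c,i);go((.537,-.27,.15),np.pi/2-.1)
cv2.imwrite('pics/w10c.png',cv2.resize(i[90:290,150:370,::-1],(660,600),interpolation=cv2.INTER_CUBIC))
```

```text
[[472.5, -313.8], [484.5, -205.2], [593.9, -218.4], [582.2, -327.4]] [ 533.24502136 -266.20761397] ((533.3135375976562, -266.32965087890625), (109.6428451538086, 111.63157653808594), 83.12083435058594) [ 533.55290427 -266.21596966   40.        ]
[[505.1, -261.8, 60.0], [561.8, -269.7, 60.0]]
orange 16959.5 [784.51800537  52.07962036] (182.7, 20.5) -2.61 [438. 351.]
orange 13549.0 [ 754.83599854 -125.6395874 ] (133.4, 63.6) -2.61 [313. 346.]
orange 1838.0 [ 696.04412842 -380.33215332] (7.9, 67.7) -10.44 [114. 308.]
orange 2614.5 [ 532.26519775 -266.20556641] (16.9, 58.1) -8.23 [189. 178.]
orange 7054.0 [714.82995605 -90.20172119] (61.7, 14.6) -5.46 [449. 349.]
orange 13578.0 [ 531.8861084  -266.68707275] (14.1, 56.6) -6.4 [255. 195.]
t 17.55 now [ 0.5373 -0.2697  0.1569] yaw 1.474 shift [ 0.0003 -0.0004  0.0069] rot [0.0026 0.0026 0.003 ]
```

View pics/w10c.png

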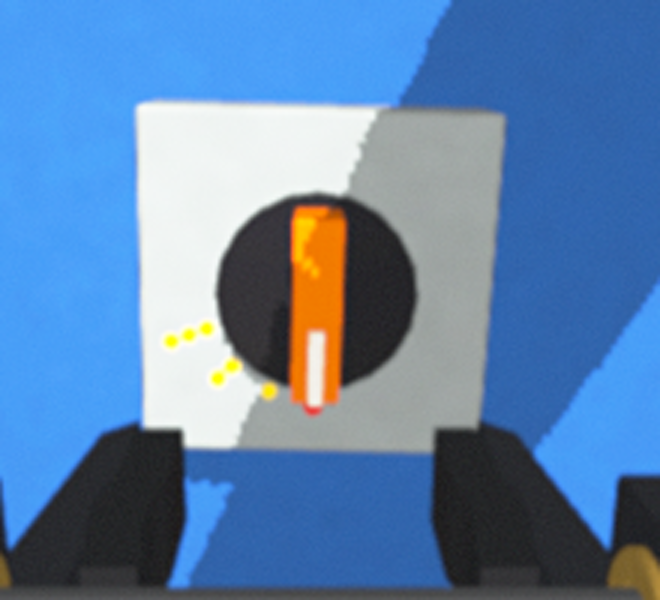

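Seen from above, the bar is at crop (320,305). Its pointer faces the red dot, and the pips lie clockwise at (269,391), (225,372) and (189,335). The axis is (0.533, -0.2665), yaw -6.8°.

>>> run_rows(segments=[0.5, 0.004, 0.003, 0.03, 0, 0, 0.022, 0.5, 0.004, 0.003, 0.06, 0, 0, 0.022, 0.5, 0.004, 0.003, 0.08, 0, 0, 0.022, 0.5, 0.004, 0.003, 0.087, 0, 0, 0.022, 0.5, 0.004, 0.003, 0.087, 0, 0, 0.022, 0.5, 0.004, 0.003, 0.087, 0, 0, 0.022])

```text
clock: 18.15
tool_pos: [0.5336, -0.2681, 0.0701]
eef_rot: [0.061, 0.998, 0.0, 0.002]
contact_force: [1.0, 0.7, -0.5]
opening: 0.5
finger_force: 0.0
```

```bash
python3 -c "
from h import *
go((.533,-.2665,.043),1.452);print(r.get_state()['q'])"
```

```text
t 18.15 now [ 0.5336 -0.2681  0.0701] yaw 1.449 shift [0.0009 0.0015 0.0271] rot [ 0.0012  0.0032 -0.0027]
[ 0.7206251   0.95138942 -0.59899652  1.7607282   0.80359761  0.68856319
  1.11888452]
```

>>> run_rows(segments=[0.5, 0, 0, -0.02, 0, 0, 0.15, 0.5, 0, 0, -0.02, 0, 0, 0.3, 0.5, 0, 0, -0.02, 0, 0, 0.45, 0.5, 0, 0, -0.02, 0, 0, 0.6, 0.5, 0, 0, -0.02, 0, 0, 0.75, 0.5, 0, 0, -0.02, 0, 0, 0.9, 0.5, 0, 0, -0.02, 0, 0, 1.05, 0.5, 0, 0, -0.02, 0, 0, 1.2, 0.5, 0, 0, -0.02, 0, 0, 1.3, 0.5, 0, 0, -0.02, 0, 0, 1.3])

```text
clock: 19.15
tool_pos: [0.5334, -0.2682, 0.09]
eef_rot: [0.652, 0.758, 0.001, 0.001]
contact_force: [-0.5, -1.5, 0.2]
opening: 0.501
finger_force: 0.0
```

```bash
python3 -c "
from h import *
go((.533,-.2665,.065),1.452);print(r.get_state()['q'])"
```

```text
t 19.15 now [ 0.5334 -0.2682  0.09  ] yaw 0.149 shift [ 0.0017 -0.0002  0.025 ] rot [ 0.003   0.002  -1.3029]
[ 0.5532222   0.86596022 -0.28832669  1.76436478  0.41092115  0.56789165
  0.16104609]
```

>>> run_rows(segments=[0.5, 0, 0, 0, 0, 0, -0.15, 0.5, 0, 0, 0, 0, 0, -0.3, 0.5, 0, 0, 0, 0, 0, -0.45, 0.5, 0, 0, 0, 0, 0, -0.6, 0.5, 0, 0, 0, 0, 0, -0.75, 0.5, 0, 0, 0, 0, 0, -0.9, 0.5, 0, 0, 0, 0, 0, -1.05, 0.5, 0.001, 0, 0, 0, 0, -1.2, 0.5, 0.0017, 0, 0.015, 0, 0, -1.3, 0.5, 0.0017, 0, 0.02, 0, 0, -1.303])

```text
clock: 20.15
tool_pos: [0.5318, -0.267, 0.0683]
eef_rot: [0.059, 0.998, 0.001, 0.0]
contact_force: [-0.5, -0.7, 0.6]
opening: 0.5
finger_force: 0.0
```

```bash
python3 -c "
from h import *
go((.533,-.2665,.043),1.452)"
```

```text
t 20.15 now [ 0.5318 -0.267   0.0683] yaw 1.454 shift [-0.0012  0.0006  0.0253] rot [0.0018 0.0006 0.0017]
```

>>> run_rows(segments=[0.5, -0.001, 0.0005, 0.01, 0, 0, 0, 0.5, -0.001, 0.0005, 0.02, 0, 0, 0, 0.5, -0.001, 0.0005, 0.024, 0, 0, 0, 0.5, -0.001, 0.0005, 0.024, 0, 0, 0, 0.1, -0.001, 0.0005, 0.024, 0, 0, 0, 0.1, -0.001, 0.0005, 0.024, 0, 0, 0, 0.05, -0.001, 0.0005, 0.024, 0, 0, 0, 0.05, -0.001, 0.0005, 0.024, 0, 0, 0, 0.05, -0.001, 0.0005, 0.024, 0, 0, 0], force=40)

```text
clock: 21.05
tool_pos: [0.5331, -0.2667, 0.0446]
eef_rot: [0.06, 0.998, 0.0, 0.0]
contact_force: [-0.4, -0.6, 1.6]
opening: 0.155
finger_force: 40.0
```

```bash
python3 -c "
from h import *
go((.533,-.2665,.043),1.452);print(r.get_state()['moment'])"
```

```text
t 21.05 now [ 0.5331 -0.2667  0.0446] yaw 1.451 shift [0.0001 0.0001 0.0016] rot [ 0.001   0.0007 -0.0007]
[ 0.00453713  0.0620635  -0.03307111]
```

Gripped: the opening is 13.6 mm (the bar is 14 mm) and side force is negligible. Now I'll turn it clockwise.

>>> run_rows(segments=[0.05, 0, 0, 0, 0, 0, 0.12, 0.05, 0, 0, 0, 0, 0, 0.24, 0.05, 0, 0, 0, 0, 0, 0.36, 0.05, 0, 0, 0, 0, 0, 0.48, 0.05, 0, 0, 0, 0, 0, 0.6, 0.05, 0, 0, 0, 0, 0, 0.72, 0.05, 0, 0, 0, 0, 0, 0.84, 0.05, 0, 0, 0, 0, 0, 0.95, 0.05, 0, 0, 0, 0, 0, 1.05, 0.05, 0, 0, 0, 0, 0, 1.1], force=40)

```text
clock: 22.05
tool_pos: [0.5339, -0.2657, 0.0446]
eef_rot: [0.573, 0.819, 0.001, 0.0]
contact_force: [1.3, 0.2, 0.4]
opening: 0.157
finger_force: 40.0
```

```bash
python3 -c "
from h import *
go((.533,-.2665,.0446),1.452-1.25);print(r.get_state()['moment'])"
```

```text
t 22.05 now [ 0.5339 -0.2657  0.0446] yaw 0.35 shift [-0.0005 -0.0011 -0.    ] rot [ 0.0026 -0.0012  0.1476]
[ 0.07336651 -0.14763681  0.11993024]
```

>>> run_rows(segments=[0.05, 0, -0.0005, 0, 0, 0, 0.08, 0.05, 0, -0.0005, 0, 0, 0, 0.13, 0.05, 0, -0.0005, 0, 0, 0, 0.155, 0.05, 0, -0.0005, 0, 0, 0, 0.155, 0.05, 0, -0.0005, 0, 0, 0, 0.155], force=40)

```text
clock: 22.55
tool_pos: [0.534, -0.2656, 0.0446]
eef_rot: [0.634, 0.774, 0.002, 0.001]
contact_force: [4.9, 2.8, -0.6]
opening: 0.156
finger_force: 40.0
```

Run:
```python
from h import *
go((.533,-.2665,.0446),1.452-1.25);print(r.get_state()['moment'])
c,i=pic('w11');orange(c,i)
t=r.snapshot('top');p=proj(cam('top'),[.533,-.266,.05]).astype(int)
cv2.imwrite('pics/w11c.png',np.hstack([cv2.resize(i[90:290,150:370,::-1],(440,400),interpolation=cv2.INTER_CUBIC),cv2.resize(t[p[1]-30:p[1]+30,p[0]-27:p[0]+27,::-1],(360,400),interpolation=cv2.INTER_CUBIC)]))
```

```text
t 22.55 now [ 0.534  -0.2656  0.0446] yaw 0.198 shift [-0.0007 -0.0012 -0.    ] rot [ 0.0038 -0.0016 -0.0035]
[ 0.45682529 -0.88999325  0.07665539]
orange 36312.5 [ 531.48400879 -256.76675415] (14.3, 44.3) 11.46 [252. 246.]
```

View pics/w11c.png

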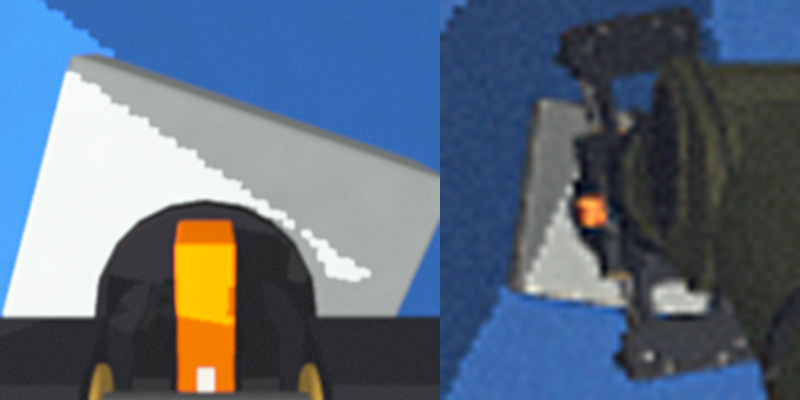

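The bar, at (205,305), stays square to the gripper at 11.5°. That puts the dial about 1.25 rad from rest, past the third click at 1.2 and short of the stop at 1.32. I'm handing in while holding it there.

```bash
python3 -c "
from plant import r
print(r.finish_job())"
```

```text
the job is handed in; nothing more can be done
None
```

I stacked both seed dishes flush on the base dish and handed the job in at about 22.7 s, with the gripper holding the dial at about 1.25 rad, just past the third click; no verdict was returned.

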